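# Latch the tool case

### The arm

A 6-joint arm with a two-finger parallel gripper is mounted at the origin on the work surface. World frame = base frame: x ahead of the robot, y to its left, z up, the work surface at z = 0. Lengths are in mm, angles in rad, forces in N, time in s.
With the tool pointing down it reaches from about 150 to 775 mm from the base axis. Payload 6.1 kg.
Tool frame: the origin (TCP) lies midway between the tips of the shut fingers; the grasp point (between the pads) lies 19 mm behind it; z points along the fingers, y is the line along which they close (so a half turn about z gives the same grasp; the last joint's range is limited). The gripper opens to 85 mm and grips with 20 to 120 N. Pads are 22 mm wide; open, the fingers measure 114 mm over their backs; the gripper's body (76 mm by 85 mm) begins 54 mm behind the grasp point. The pads swing forward as they close: fully open they stand 13 mm farther back than shut.
Start: joints at [-1.24, 0.126, -0.04, 1.405, 0, 1.571], TCP at [170.513, -496.521, 231.295] pointing down, gripper open.
Joint ranges: [-2.72, 2.72], [-0.95, 1.95], [-1.27, 1.35], [-1.78, 2.02], [-1.46, 1.47], [-3.14, 3.14]. Speed limits (rad/s): [2.39, 2.39, 3.01, 3.14, 3.14, 3.14].

### API

Orientations are given as a 3x3 rotation matrix whose columns are the frame's x, y, z axes.
In Python, from cell import read_state, camera, camera_model, hand_in, look_for, cut_out, pinpoint gives the robot as it stands.
- The arm moves only by the tool carry_out, never from a script. Its argument "rows" is text: rows parted by semicolons, each of 5 numbers parted by spaces: the finger opening in m, from 0 to 0.0854, then the shift along the tool's x, y, z in m, then the turn about the tool's z in degrees. In form: grip x y z spin; .... A call has 1 to 10 rows; each row shifts and turns the commanded pose from where the row before left it, along the tool's axes as they then stand; what a row does not reach is not made up. A row lasts 1/8 s, in which the tool goes at most 62.5 mm and 10.7 degrees, less where a joint would pass 70% of its speed; a pose out of reach is approached as far as the arm can. A call is refused whole if a number of a shift passes 0.0625 or a number of a turn 10.7, either way. A call with a gripper value outside its range is refused whole. The fingers move at their own pace and stop on an object; the grip force is fixed at half the most. Time passes only in rows, so rows that do not move let the fingers close. It gives the time, the measured TCP pose, the force, the opening and the grip force at its end, in the units of the state.
- read_state(): the state, without advancing time (a new reading comes with each control period).
- camera(name): name is "scene" or "top"; returns the picture (480x640x3 uint8, red, green, blue); there is no depth.
- camera_model(name): a dict with "fx", "fy", "cx", "cy" (pixels), "R" (3x3) and "t" (3): a world point X has camera coordinates R X + t. Camera axes: x right, y down, z forward; pixel columns grow to the right and rows downward; lengths in mm; the calibration is good to about 2 mm. A picture is of the moment at which its call begins. camera_model takes no time and is no camera call.
- hand_in(): hands the job in; it is judged then, once.
Trained networks look in the newest picture that a camera, given by its name, has taken for a name from the list of things; names that differ only in an ending like _2 or _b are one class to them, and where a whole thing is asked for, a point or a joint stands for the part that bears it (a point fixed in the world has none). Each returns a list of dicts, best first, with "score" (0 to 1); they miss things now and then, are a little off and sometimes report something else, mostly with a low value. They report only what shows in the picture. A call takes as long as a camera call.
- look_for(camera, name): "bbox" ([left, top, width, height] in pixels, round what is visible of it).
- cut_out(camera, name): "pixels" (480x640 bool, what is visible of it) and "bbox" ([left, top, width, height] in pixels, round what is visible of it).
- pinpoint(camera, name): "xy" ([column, row] in pixels: a listed point, or the origin of a listed thing).
The state is a dict: "time_s": time; "q": joint angles; "joint_vel": joint speeds; "joint_efforts": joint torques, N m; "eef_pos": TCP position; "tcp_rot": TCP orientation; "wrist_force": force on the tool from outside, world axes, zero at the start; "ft_torque": the same for the moment, N m; "grip_width": finger opening in mm; "finger_force": force on a finger pad.
Only numpy, scipy, OpenCV 4.12 (cv2) and the standard library are available. Lean on these libraries where they do the work, as an engineer would, in place of code of your own. Each camera call takes 0.05 s, during which the arm holds its last target. There are 200 camera calls.

### The job

Fasten the latch of the tool case: take the wire loop by its red grip bar and hook it over the steel keeper on the lid, then press the red-ended lever down until it is fully home, so that the latch pulls the lid tight onto its seal. Work gently: do not ram the lever or force the lid down yourself, and leave the things lying around the case where they are.

Things in the scene. Friction and masses are not known exactly. Their poses are not given: they have to be found in the camera images.
- case: Black tool case with aluminium edges, 190 deep, 300 wide, 111 high (mm), fixed. Origin on the bench under the middle of the latch side; its x axis points straight out of that side (away from the robot), y along it, z up. The lever pin lies parallel to y, 20 out from that side, 70 above the origin. The bench is clear for 100 out from that side and 80 to either side of the middle
- keeper (a point): Keeper on the lid: steel shelf with upturned lip, 26 wide. The point is where the axis of the seated hook bar lies: 8 out from the case side, against the lip, 2.5 above the shelf. Slot between lid and lip 10.5 wide; lip 3.5 thick, its top 4.5 above the point, the lid's 9 above. A springy seal holds the lid up: the point is 108.5 high when loose, 103 latched (45 N pull)
- lever (a joint): Lever on the lever pin. 0 = home, on its stop; grows as it swings outwards and up, to 2.3. Handle: straight plate 52 long, 28 wide, from the pin, at (0.611 + value) rad from straight down; its outer 22 is a red pad 30 wide, 8 thick. Stays where left (1 N at the tip). With the loop hooked, pressing the pad takes about 4 N; near 0.1 it passes centre and rests there: press on to the stop
- handle_tip (a point): Middle of the end of the lever's handle, at mid thickness, 52 from the lever pin
- bail (a joint): Wire loop (two 5 mm side wires 38 apart, joined by hook bar and grip bar), hinged on the lever at a pin 13 from the lever pin, at (0.244 + lever value) rad from straight down, swinging outwards. The loop leans outwards from upright by (value - lever value - 0.327) rad. Stays where left; moves to and fro freely, and up and down with the lever following (about 5 N of friction)
- hook_bar (a point): Middle of the round steel hook bar across the loop, 5 diameter, 33 clear between the wires, parallel to y, 48 from the loop's pin; this bar goes into the keeper
- grip_bar (a point): Middle of the red round grip bar at the loop's free end, 9 diameter, 34 long, parallel to y, 78 from the loop's pin and 30 beyond the hook bar; pinch it from above
- crank: Bystander: white plastic crank about 130 long, 30 high. Origin under its middle
- driver: Bystander: screwdriver with orange handle, 170 long, lying. Origin under its middle
- tape: Bystander: blue ring, 60 diameter, 22 high. Origin under its middle

How it is judged:
By the outcome, as a careful person would: the job done as asked, in the order asked, and still so for the second after the job is handed in, with the robot touching nothing.
It also fails if it takes over 72 s, if anything falls off the work surface, if the arm or the gripper's body presses on something with over 40 N, if the wrist force passes 120 N, or if a joint passes its speed limit or range.

## Working session

There is one attempt and no reset: what is moved stays moved. The work goes in short steps, Python scripts to look and compute and a tool call to move; the robot and the scene stay as the last step left them, time stands still between calls to the robot, and variables do not carry over. Pictures are saved under pics/ and viewed, at most 10 in all, crops included, and the job is handed in when it is done.

Besides the shell and the picture viewer there is one more tool, called after "Emit:" by a JSON object that holds its "op" and its "data", one argument or row to a line. carry_out: Moves the arm, as the interface text tells. Its arguments: {"type":"object","properties":{"rows":{"type":"string"}},"required":["rows"]}

```bash
mkdir -p pics; cat > h.py <<'E'
import numpy as np, cv2
from cell import *
def see(names, cams=("scene","top"), save=None):
    out={}
    for c in cams:
        im=camera(c)
        if save: cv2.imwrite(f"pics/{save}_{c}.png",im[:,:,::-1])
        for n in names:
            r=pinpoint(c,n)
            for d in r[:2]: print(c,n,np.round(d["xy"],1),round(d["score"],2))
            if r: out[c,n]=np.array(r[0]["xy"])
    return out
def ray(c,xy):
    m=camera_model(c);R=np.array(m["R"]);t=np.array(m["t"])
    d=R.T@np.array([(xy[0]-m["cx"])/m["fx"],(xy[1]-m["cy"])/m["fy"],1])
    return -R.T@t,d/np.linalg.norm(d)
def tri(a,b):
    A=[];B=[]
    for c,xy in(("scene",a),("top",b)):
        o,d=ray(c,xy);P=np.eye(3)-np.outer(d,d);A.append(P);B.append(P@o)
    X=np.linalg.lstsq(np.vstack(A),np.hstack(B),rcond=None)[0]
    return X,[np.linalg.norm(P@X-b) for P,b in zip(A,B)]
def proj(c,X):
    m=camera_model(c);p=np.array(m["R"])@X+np.array(m["t"])
    return np.array([m["fx"]*p[0]/p[2]+m["cx"],m["fy"]*p[1]/p[2]+m["cy"]])
E
python3 - <<'E'
from h import *
N=["case","keeper","handle_tip","hook_bar","grip_bar","crank","driver","tape"]
o=see(N,save="a")
for n in N:
    if ("scene",n) in o and ("top",n) in o:
        X,e=tri(o["scene",n],o["top",n]);print(n,X.round(1),np.round(e,1))
s=read_state();print(s["eef_pos"],s["tcp_rot"],s["grip_width"],s["time_s"],s["wrist_force"])
for c in("scene","top"):print(c,ray(c,(320,240)))
E
```

```text
scene case [276.4 233.4] 0.92
scene case [272.1 206.8] 0.3
scene keeper [274.1 206.9] 0.64
scene handle_tip [282.9 230.2] 0.55
scene hook_bar [282.4 219.6] 0.69
scene grip_bar [281.6 216.8] 0.44
scene crank [376.1 236.3] 0.76
scene tape [294.  300.7] 0.59
top case [363.2 284.8] 0.95
top case [354.6 259. ] 0.4
top keeper [367.2 284.3] 0.75
top handle_tip [359.6 252.6] 0.61
top handle_tip [358.8 260.7] 0.31
top hook_bar [358.7 262. ] 0.76
top grip_bar [356.7 249. ] 0.72
top crank [265.2 260.8] 0.89
top driver [442.1 201.8] 0.73
top tape [355.  201.8] 0.66
case [519.9 -70.4  -4.4] [2.1 2.1]
keeper [519.4 -68.7  97.7] [3.1 3.1]
handle_tip [580.  -55.7  99. ] [1.4 1.4]
hook_bar [561.3 -53.5 109.2] [1.1 1.1]
grip_bar [582.7 -50.8 150.4] [3. 3.]
crank [568.8 138.5   8.6] [7. 7.]
tape [693.3 -52.5   4.8] [1.9 1.9]
[ 170.51907207 -496.54136613  231.34152992] [[ 9.45781272e-01  3.24804225e-01  4.11747544e-05]
 [ 3.24804227e-01 -9.45781268e-01 -7.88862588e-05]
 [ 1.33197213e-05  8.79828805e-05 -9.99999996e-01]] 85.26072053341043 0.9 [-0.54922398  0.49591585 -0.14385581]
scene (array([1227.49692083,  -65.05222417, 1110.45043305]), array([-0.51693281,  0.06844563, -0.85328522]))
top (array([ 498.77437831,   33.31834123, 1284.77208362]), array([ 0.08811598, -0.01155987, -0.99604314]))
```

```bash
python3 - <<'E'
import cv2,numpy as np
a=cv2.imread("pics/a_scene.png");b=cv2.imread("pics/a_top.png")
A=cv2.resize(a[170:270,216:346],None,fx=3,fy=3,interpolation=cv2.INTER_CUBIC)
B=cv2.resize(b[220:320,296:426],None,fx=3,fy=3,interpolation=cv2.INTER_CUBIC)
cv2.imwrite("pics/a_crop.png",np.hstack([A,B]))
w=np.hstack([cv2.resize(a,(400,300)),cv2.resize(b,(400,300))])
cv2.imwrite("pics/a_all.png",np.vstack([cv2.resize(np.hstack([A,B]),(800,300)),w]))
E
```

```text
(no output)
```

View pics/a_all.png

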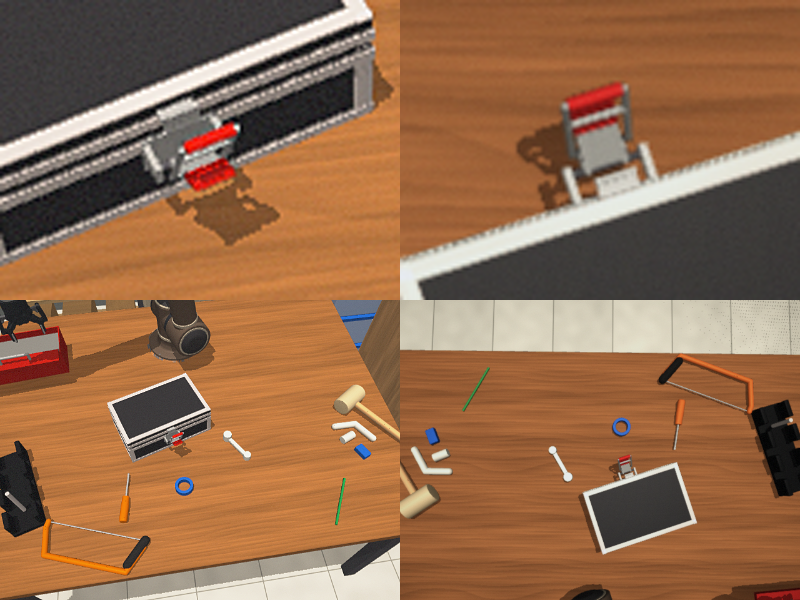

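The pictures show the loop leaning outward with the lever half up. In the close-ups the grip bar is at about scene (282,217) and top (357,249). The approach side is clear. Next I'll fit the case pose and the two joint values.

```bash
cat >> h.py <<'E'
from scipy.optimize import least_squares, minimize
def frame(p):
    c,s=np.cos(p[2]),np.sin(p[2]);return np.array([[c,-s,0],[s,c,0],[0,0,1]]),np.array([p[0],p[1],0])
def w(p,v):
    R,t=frame(p);return R@np.asarray(v,float)+t
def latch(q,b):
    P=np.array([20,0,70.]);a=.611+q;f=.244+q
    tip=P+52*np.array([np.sin(a),0,-np.cos(a)]);lp=P+13*np.array([np.sin(f),0,-np.cos(f)])
    l=b-q-.327;u=np.array([np.sin(l),0,np.cos(l)])
    return tip,lp,lp+48*u,lp+78*u
E
python3 - <<'E'
from h import *
M={c:cut_out(c,"case")[0]["pixels"] if not camera(c) is None and cut_out(c,"case") else None for c in("scene","top")}
def pose_iou(p,cams=("scene","top")):
    v=0
    for c in cams:
        pts=np.array([proj(c,w(p,(x,y,z))) for x in(-190,0) for y in(-150,150) for z in(0,115)],np.float32)
        m=np.zeros((480*4,640*4),np.uint8);cv2.fillConvexPoly(m,np.int32(cv2.convexHull(pts)*4+2),1)
        m=cv2.resize(m*255,(640,480),interpolation=cv2.INTER_AREA)/255.
        k=M[c].astype(float);v+=np.minimum(m,k).sum()/np.maximum(m,k).sum()
    return -v
for cams in(("scene","top"),("scene",),("top",)):
    S=np.array([[520,-70,.28],[530,-70,.28],[520,-60,.28],[520,-70,.36]])
    r=minimize(pose_iou,S[0],args=(cams,),method="Nelder-Mead",options=dict(initial_simplex=S,xatol=.02))
    print(cams,r.x.round(3),r.fun)
    if len(cams)==2:p=r.x
o=see(["keeper","handle_tip","hook_bar","grip_bar"])
def res(v):
    pp=[v[2],v[3],p[2]];t,_,h,g=latch(v[0],v[1])
    D={"keeper":(8,0,108.5),"handle_tip":t,"hook_bar":h,"grip_bar":g}
    return np.hstack([proj(c,w(pp,D[n]))-x for (c,n),x in o.items()]+[(v[2]-p[0])/3,(v[3]-p[1])/3])
r=least_squares(res,[1.5,2.3,p[0],p[1]],loss="soft_l1");print(r.x.round(3),r.fun.round(1))
pp=[r.x[2],r.x[3],p[2]]
print([w(pp,x).round(1) for x in latch(*r.x[:2])],read_state()["time_s"])
E
```

```text
('scene', 'top') [ 5.20546e+02 -7.02520e+01  3.24000e-01] -1.9200295569222858
('scene',) [ 5.21239e+02 -6.85570e+01  3.27000e-01] -0.9822481494576348
('top',) [ 5.20468e+02 -7.13430e+01  3.24000e-01] -0.9469989660122327
scene keeper [272.8 207. ] 0.77
scene handle_tip [285.1 230.3] 0.76
scene hook_bar [282.5 218.1] 0.44
scene grip_bar [279.6 213.6] 0.48
top keeper [365.  281.6] 0.9
top handle_tip [357.7 251.9] 0.78
top handle_tip [365.8 283.3] 0.66
top hook_bar [356.7 259. ] 0.61
top grip_bar [357. 250.] 0.57
[  1.528   2.205 519.446 -69.648] [ 0.5 -0.2  0.3 -0.3 -0.9  1.2  3.3  1.6  0.2 -1.6 -2.1  0.7  2.   0.2
  1.1  3.  -0.4  0.2]
[array([580. , -49.3,  98. ]), array([550.5, -59.2,  72.6]), array([566.1, -54. , 117.7]), array([575.9, -50.7, 145.9])] 1.7
```

```bash
python3 - <<'E'
from h import *
pc={}
for c,box in(("scene",(270,200,300,240)),("top",(345,240,375,270))):
    im=cv2.imread(f"pics/a_{c}.png").astype(int);x0,y0,x1,y1=box
    red=((im[:,:,2]>110)&(im[:,:,1]<75)&(im[:,:,0]<75)).astype(np.uint8);s=np.zeros_like(red);s[y0:y1,x0:x1]=red[y0:y1,x0:x1]
    n,l,st,ce=cv2.connectedComponentsWithStats(s)
    print(c,[(st[i].tolist(),ce[i].round(1).tolist()) for i in range(1,n) if st[i][4]>8])
    for r in s[y0:y1,x0:x1]:print("".join(".#"[v] for v in r))
p=[520,-69.8,.324]
for g in [tri((285.2,215.7),(359,251.7))]:print(g)
E
```

```text
scene [([276, 211, 17, 10, 73], [283.9, 215.6]), ([276, 222, 17, 12, 103], [284.0, 227.8])]
..............................
..............................
..............................
..............................
..............................
..............................
..............................
..............................
..............................
..............................
..............................
...................###........
..................####........
...............#######........
.............##########.......
..........############........
........###########...........
......##########..............
......########................
......######..................
.......##.....................
..............................
..................#...........
.................###..........
...............#####..........
.............#########........
..........############..#.....
......#.###############.......
......#################.......
......##############..........
.......###########............
........########..............
.........#####..
[... 666 characters left out ...]
...#################......
.....##################.......
....#################.........
......###############.........
......##############..........
......##########..............
.......#######................
.......####...................
.......#...........###........
...............#######........
###.........#######...........
.........#######..............
........#####.................
........##....................
..............................
..............................
..............................
..............................
..............................
(array([578.54424928, -49.33688327, 147.88555947]), [np.float64(2.874098022404612), np.float64(2.874098022404574)])
```

Emit:
{"op": "carry_out", "data": {
  "rows": "0.0854 0.053 -0.029 0 0;0.0854 0.053 -0.029 0 0;0.0854 0.053 -0.029 0 0;0.0854 0.053 -0.029 0 0;0.0854 0.053 -0.029 0 0;0.06 0.053 -0.029 0 0;0.045 0.053 -0.029 0 0;0.045 0.053 -0.029 0 0;0.045 0.053 -0.029 0 0;0.045 0.053 -0.029 0 0"
}}

```text
time_s: 2.95
eef_pos: [578.8, -48.4, 231.4]
tcp_rot: [[0.946, 0.325, 0.001], [0.325, -0.946, -0.0], [0.0, 0.0, -1.0]]
wrist_force: [0.5, -1.5, 0.7]
grip_width: 44.8
finger_force: 0.0
```

Emit:
{"op": "carry_out", "data": {
  "rows": "0.045 0 0 0 -9.95;0.045 0 0 0 -9.95;0.045 0 0 0 -9.95;0.045 0 0 0 -9.95;0.045 0 0 0 -9.95;0.045 0 0 0 -9.95;0.045 0 0 0 -9.95;0.045 0 0 0 -9.95;0.045 0 0 0 -10;0.045 0 0 0 0"
}}

```text
time_s: 4.2
eef_pos: [577.6, -50.1, 231.2]
tcp_rot: [[-0.316, 0.949, -0.0], [0.949, 0.316, 0.0], [0.0, -0.0, -1.0]]
wrist_force: [-0.4, -0.0, -0.0]
grip_width: 45.1
finger_force: 0.0
```

```bash
cat >> h.py <<'E'
P0=[520,-69.8,.324]
def st(P=P0):
    s=read_state();R,t=frame(P);x=R.T@(np.array(s["eef_pos"])-t)
    print("t",s["time_s"],"case-frame TCP",x.round(1),"F case",(R.T@np.array(s["wrist_force"])).round(1),"w",round(s["grip_width"],1),"ff",s["finger_force"])
    return s,R,t
E
python3 - <<'E'
from h import *
s,R,t=st();print(np.array(s["tcp_rot"]).round(3),np.round(s["q"],2),s["eef_pos"])
g,e=tri((284,215.6),(358.7,252.3));print(g,e,R.T@(g-t))
E
```

```text
t 4.2 case-frame TCP [ 60.9   0.3 231.2] F case [-0.3  0.1 -0. ] w 45.1 ff 0.0
[[-0.316  0.949 -0.   ]
 [ 0.949  0.316  0.   ]
 [ 0.    -0.    -1.   ]] [-0.09  0.23  0.09  1.43  0.    1.16] [577.59423055 -50.09794436 231.22987588]
[577.3419275  -50.24042275 146.63209253] [np.float64(1.5025087864441544), np.float64(1.5025087864442337)] [ 60.58540795   0.28645189 146.63209253]
```

Emit:
{"op": "carry_out", "data": {
  "rows": "0.045 0 0 0.03 0;0.045 0 0 0.03 0;0.045 0 0 0.02 0;0.045 0 0 0.01 0;0.045 0 0 0.008 0;0.03 0 0 0 0;0.02 0 0 0 0;0.0 0 0 0 0;0.0 0 0 0 0;0.0 0 0 0 0"
}}

```text
time_s: 5.45
eef_pos: [578.2, -50.1, 134.1]
tcp_rot: [[-0.318, 0.948, 0.002], [0.948, 0.318, -0.0], [-0.001, 0.002, -1.0]]
wrist_force: [1.4, -0.1, 3.9]
grip_width: 6.6
finger_force: 58.9
```

```bash
python3 - <<'E'
from h import *
st()
a=camera("scene");b=camera("top")
A=cv2.resize(a[170:270,216:346],(400,300),interpolation=cv2.INTER_CUBIC);B=cv2.resize(b[220:320,296:426],(400,300),interpolation=cv2.INTER_CUBIC)
cv2.imwrite("pics/b.png",np.hstack([A,B])[:,:,::-1])
E
```

```text
t 5.45 case-frame TCP [ 61.4   0.2 134.1] F case [ 1.3 -0.5  3.9] w 6.6 ff 58.885772824287415
```

View pics/b.png

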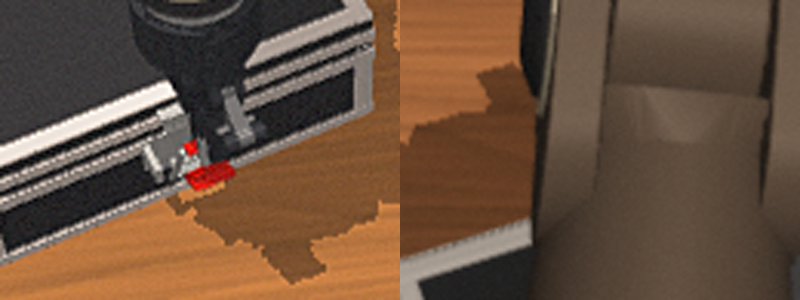

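The bar is held between the fingers: its red end is at crop (191,148) and the red pad below it has not moved. Next I'll work out the lifting path for the grip.

```bash
cat >> h.py <<'E'
def ik_hook(hx,hz,g=(1.6,2.2)):
    r=least_squares(lambda v:latch(*v)[2][[0,2]]-[hx,hz],g);return r
def ik_grip(gx,gz,g=(1.5,2.2)):
    return least_squares(lambda v:latch(*v)[3][[0,2]]-[gx,gz],g)
E
python3 - <<'E'
from h import *
v=ik_grip(61.4,146.6);print(v.x.round(3),v.cost.round(3),[a.round(1)[[0,2]].tolist() for a in latch(*v.x)])
g=v.x;last=np.array([61.4,146.6])
for h in [(40,121),(30,122),(20,121),(12,120.5),(5.3,119.5),(5.3,116),(5.3,112),(6,108.5),(8,108.5)]:
    r=ik_hook(*h,g);g=r.x;G=latch(*g)[3][[0,2]]
    print(h,"q,b",g.round(2),"cost",r.cost.round(2),"grip",G.round(1),"step",(G-last).round(1),"tip",latch(*g)[0][[0,2]].round(0));last=G
E
```

```text
[1.659 2.368] 0.0 [[59.8, 103.5], [32.3, 74.2], [50.2, 118.8], [61.4, 146.6]]
(40, 121) q,b [1.61 2.09] cost 0.0 grip [ 44.7 150.6] step [-16.7   4. ] tip [ 61. 101.]
(30, 122) q,b [1.64 1.92] cost 0.0 grip [ 28.5 152. ] step [-16.2   1.3] tip [ 60. 103.]
(20, 121) q,b [1.69 1.76] cost 0.0 grip [ 12.4 150. ] step [-16.1  -1.9] tip [ 59. 105.]
(12, 120.5) q,b [1.85 1.77] cost 0.0 grip [ -0. 148.] step [-12.4  -2. ] tip [ 53. 111.]
(5.3, 119.5) q,b [2.02 1.81] cost 0.0 grip [-10.1 145.2] step [-10.1  -2.8] tip [ 45. 115.]
(5.3, 116) q,b [1.79 1.54] cost 0.0 grip [-11.1 141.1] step [-1.  -4.1] tip [ 55. 109.]
(5.3, 112) q,b [1.53 1.25] cost 0.0 grip [-11.8 136.6] step [-0.7 -4.5] tip [64. 98.]
(6, 108.5) q,b [1.23 0.96] cost 0.0 grip [-10.8 133.3] step [ 1.  -3.3] tip [70. 84.]
(8, 108.5) q,b [1.12 0.91] cost 0.0 grip [ -7.5 134.2] step [3.4 0.9] tip [71. 78.]
```

Emit:
{"op": "carry_out", "data": {
  "rows": "0.02 0 0 0 0;0.02 0 0 0 0;0.02 0 0 -0.004 0;0.0 0 0 0 0;0.0 0 0 0 0;0.0 0 0 0 0;0.0 0 -0.008 -0.002 0;0.0 0 -0.0085 -0.002 0;0.0 0 0 0 0"
}}

```text
time_s: 6.68
eef_pos: [562.1, -55.4, 142.4]
tcp_rot: [[-0.318, 0.948, 0.002], [0.948, 0.318, 0.0], [-0.001, 0.002, -1.0]]
wrist_force: [1.6, 1.1, 5.7]
grip_width: 6.3
finger_force: 59.4
```

```bash
python3 - <<'E'
from h import *
st();o=see(["handle_tip","grip_bar","hook_bar"],("scene",),save="c")
for q in(1.4,1.5,1.6,1.7,1.8):print(q,proj("scene",w(P0,latch(q,2)[0])).round(1))
cv2.imwrite("pics/c.png",cv2.resize(cv2.imread("pics/c_scene.png")[180:250,246:326],(800,600),interpolation=cv2.INTER_CUBIC))
E
```

```text
t 6.675 case-frame TCP [ 44.5   0.2 142.4] F case [1.9 0.6 5.7] w 6.3 ff 59.353705644607544
scene handle_tip [283.3 230.4] 0.67
scene grip_bar [281.1 206. ] 0.41
scene hook_bar [202.6 315.6] 0.66
scene hook_bar [279.  214.1] 0.54
1.4 [286.2 233. ]
1.5 [285.5 230.9]
1.6 [284.8 228.6]
1.7 [283.9 226.3]
1.8 [283. 224.]
```

View pics/c.png

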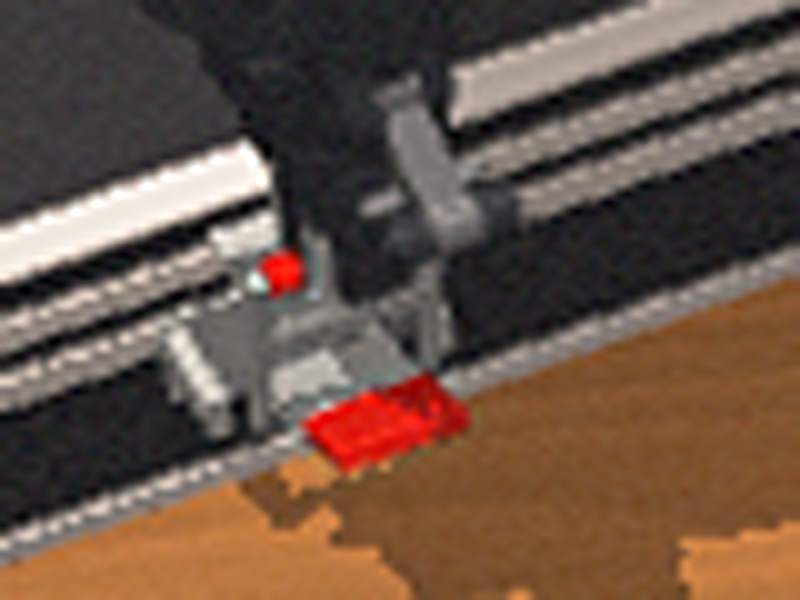

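The loop follows the grip, with the bar's red end at crop (283,272), and the lever has barely moved. Next I'll bring it in over the lip.

Emit:
{"op": "carry_out", "data": {
  "rows": "0.0 0 -0.008 -0.002 0;0.0 0 -0.008 -0.001 0;0.0 0 -0.008 0.001 0;0.0 0 -0.008 0.001 0;0.0 0 -0.006 0 0;0.0 0 -0.006 0.001 0;0.0 0 0 0 0"
}}

```text
time_s: 7.75
eef_pos: [519.6, -69.4, 140.6]
tcp_rot: [[-0.318, 0.948, -0.001], [0.948, 0.318, 0.0], [0.001, -0.001, -1.0]]
wrist_force: [5.4, 1.4, -7.1]
grip_width: 5.9
finger_force: 58.6
```

```bash
python3 - <<'E'
from h import *
st();o=see(["handle_tip","grip_bar","hook_bar"],("scene",),save="d")
for q in(1.6,1.7,1.8,1.9,2.0,2.1):print(q,proj("scene",w(P0,latch(q,2)[0])).round(1))
cv2.imwrite("pics/d.png",cv2.resize(cv2.imread("pics/d_scene.png")[180:250,246:326],(800,600),interpolation=cv2.INTER_CUBIC))
E
```

```text
t 7.75 case-frame TCP [ -0.2   0.5 140.6] F case [ 5.6 -0.4 -7.1] w 5.9 ff 58.57845067977905
scene handle_tip [276.1 231.8] 0.46
scene grip_bar [269.8 193.1] 0.46
scene hook_bar [204.3 316.3] 0.75
scene hook_bar [275.3 207.4] 0.49
1.6 [284.8 228.6]
1.7 [283.9 226.3]
1.8 [283. 224.]
1.9 [282.1 221.6]
2.0 [281.1 219.2]
2.1 [280.  216.9]
```

View pics/d.png

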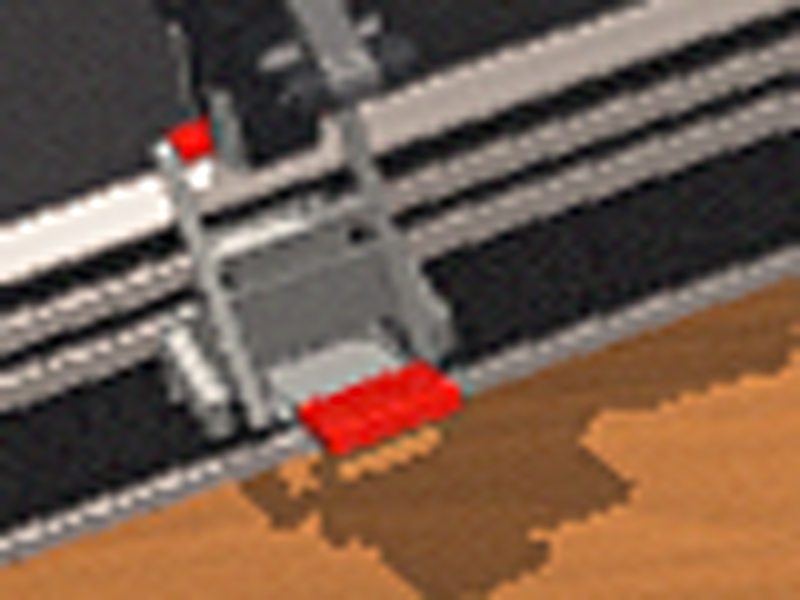

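```bash
python3 - <<'E'
from h import *
for gz in(142,145,148,151):print(gz,[proj("scene",w(P0,(-.2,y,gz))).round(1).tolist() for y in(-17,-15)])
im=cv2.imread("pics/d_scene.png").astype(int)
for nm,(x0,y0,x1,y1) in(("bar",(258,188,272,204)),("pad",(272,218,296,238))):
    s=im[y0:y1,x0:x1];m=(s[:,:,2]>110)&(s[:,:,1]<75)&(s[:,:,0]<75);y,x=np.nonzero(m);print(nm,x.mean()+x0,y.mean()+y0,x.min()+x0,x.max()+x0,y.min()+y0,y.max()+y0)
# pad outer-surface centroid vs q (incl. start image: 284,227.8)
for q in(1.4,1.5,1.6,1.7,1.8,1.9):
    a=.611+q;c=np.array([20+41*np.sin(a)+4*np.cos(a),0,70-41*np.cos(a)+4*np.sin(a)]);print(q,proj("scene",w(P0,c)).round(1))
E
```

```text
142 [[262.5, 197.8], [263.5, 197.4]]
145 [[262.4, 196.9], [263.3, 196.5]]
148 [[262.3, 196.0], [263.2, 195.6]]
151 [[262.1, 195.1], [263.0, 194.7]]
bar 264.8235294117647 195.88235294117646 263 267 194 198
pad 283.7894736842105 228.05263157894737 272 295 222 237
1.4 [283.7 229. ]
1.5 [283.2 227.2]
1.6 [282.5 225.4]
1.7 [281.8 223.6]
1.8 [281.  221.7]
1.9 [280.2 219.8]
```

The loop now leans inward and its hook bar sits at about lip height, but the grip is near the fingertips. I'll regrip a little deeper, lift and go on inward.

Emit:
{"op": "carry_out", "data": {
  "rows": "0.02 0 0 0 0;0.02 0 0 0 0;0.02 0 0 0.005 0;0.0 0 0 0 0;0.0 0 0 0 0;0.0 0 0 0 0;0.0 0 0 -0.002 0;0.0 0 0 -0.002 0;0.0 0 0 0 0"
}}

```text
time_s: 9.07
eef_pos: [520.1, -69.3, 140.0]
tcp_rot: [[-0.318, 0.948, -0.001], [0.948, 0.318, 0.0], [0.0, -0.001, -1.0]]
wrist_force: [0.7, 0.7, -8.3]
grip_width: 6.6
finger_force: 58.5
```

```bash
python3 - <<'E'
from h import *
st();camera("scene");im=camera("scene")
cv2.imwrite("pics/e.png",cv2.resize(im[180:250,246:326,::-1],(800,600),interpolation=cv2.INTER_CUBIC))
E
```

```text
t 9.075 case-frame TCP [  0.2   0.4 140. ] F case [ 0.8  0.4 -8.3] w 6.6 ff 58.47396969795227
```

View pics/e.png

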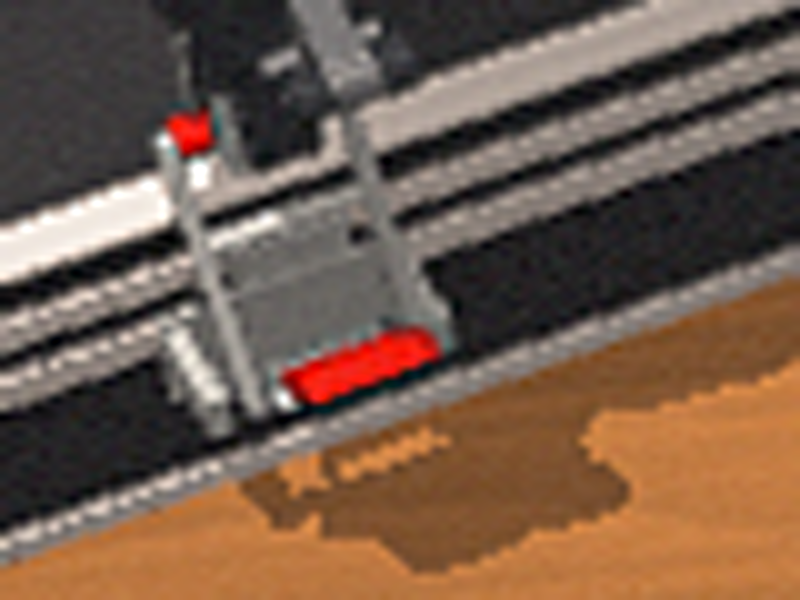

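The lever has risen to about 1.87, its pad now at crop (365,365), so the hook bar is above the lip. Next I'll go inward, keeping it lifted.

Emit:
{"op": "carry_out", "data": {
  "rows": "0.0 0 -0.004 0.0005 0;0.0 0 -0.004 0.001 0;0.0 0 -0.003 0.001 0;0.0 0 0 0 0"
}}

```text
time_s: 9.68
eef_pos: [510.7, -72.6, 138.8]
tcp_rot: [[-0.318, 0.948, 0.003], [0.948, 0.318, 0.001], [-0.0, 0.003, -1.0]]
wrist_force: [4.3, 2.7, -5.5]
grip_width: 6.2
finger_force: 58.8
```

```bash
python3 - <<'E'
from h import *
st();im=camera("scene")
cv2.imwrite("pics/f.png",cv2.resize(im[180:250,246:326,::-1],(800,600),interpolation=cv2.INTER_CUBIC))
E
```

```text
t 9.675 case-frame TCP [ -9.7   0.3 138.8] F case [ 5.   1.2 -5.5] w 6.2 ff 58.80476117134094
```

View pics/f.png

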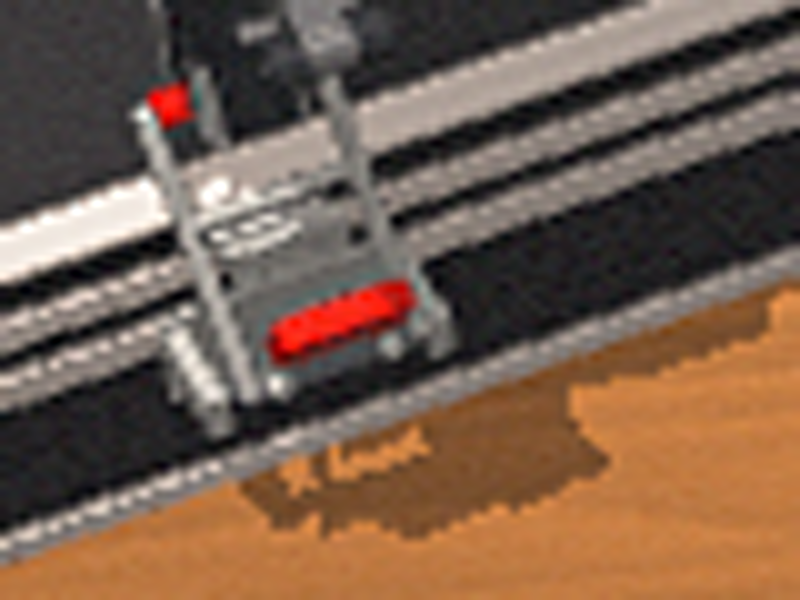

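The hook bar is now behind and above the lip: the lever is at about 2.1 and the grip-bar end at crop (170,103). Next I'll lower it into the slot.

Emit:
{"op": "carry_out", "data": {
  "rows": "0.0 0 -0.0005 0.0025 0;0.0 0 -0.0005 0.0025 0;0.0 0 -0.0005 0.0025 0;0.0 0 -0.0005 0.0025 0;0.0 0 0.0005 0.002 0;0.0 0 0.0005 0.0012 0;0.0 0 0 0 0"
}}

```text
time_s: 10.6
eef_pos: [510.3, -72.9, 127.1]
tcp_rot: [[-0.318, 0.948, 0.005], [0.948, 0.318, 0.001], [-0.001, 0.005, -1.0]]
wrist_force: [1.2, 3.8, 4.9]
grip_width: 6.5
finger_force: 59.9
```

```bash
python3 - <<'E'
from h import *
st();im=camera("scene")
cv2.imwrite("pics/g.png",cv2.resize(im[180:250,246:326,::-1],(800,600),interpolation=cv2.INTER_CUBIC))
E
```

```text
t 10.6 case-frame TCP [-10.1   0.2 127.1] F case [2.4 3.2 4.9] w 6.5 ff 59.86268162727356
```

View pics/g.png

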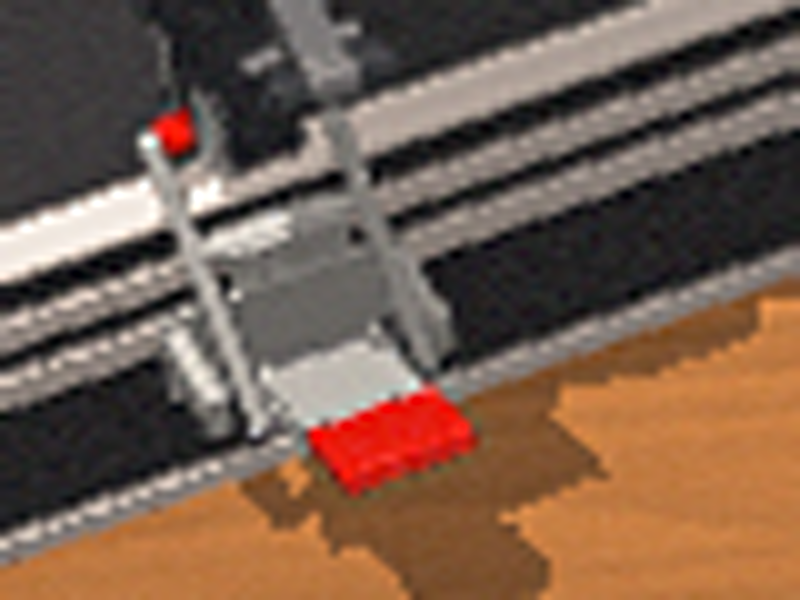

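The lever has come down to about 1.4, so the hook bar should be inside the slot, roughly 2.5 mm above its seat. I'll lower it the rest of the way.

Emit:
{"op": "carry_out", "data": {
  "rows": "0.0 0 0 0.0015 0;0.0 0 0.001 0.001 0;0.0 0 0.0015 0 0;0.0 0 0 0 0"
}}

```text
time_s: 11.15
eef_pos: [511.4, -72.5, 124.5]
tcp_rot: [[-0.318, 0.948, 0.003], [0.948, 0.318, -0.0], [-0.001, 0.002, -1.0]]
wrist_force: [-2.5, 1.7, 8.9]
grip_width: 6.3
finger_force: 60.3
```

```bash
python3 - <<'E'
from h import *
st();im=camera("scene")
cv2.imwrite("pics/i.png",cv2.resize(im[180:250,246:326,::-1],(800,600),interpolation=cv2.INTER_CUBIC))
E
```

```text
t 11.15 case-frame TCP [ -9.    0.2 124.5] F case [-1.8  2.4  8.9] w 6.3 ff 60.322038531303406
```

View pics/i.png

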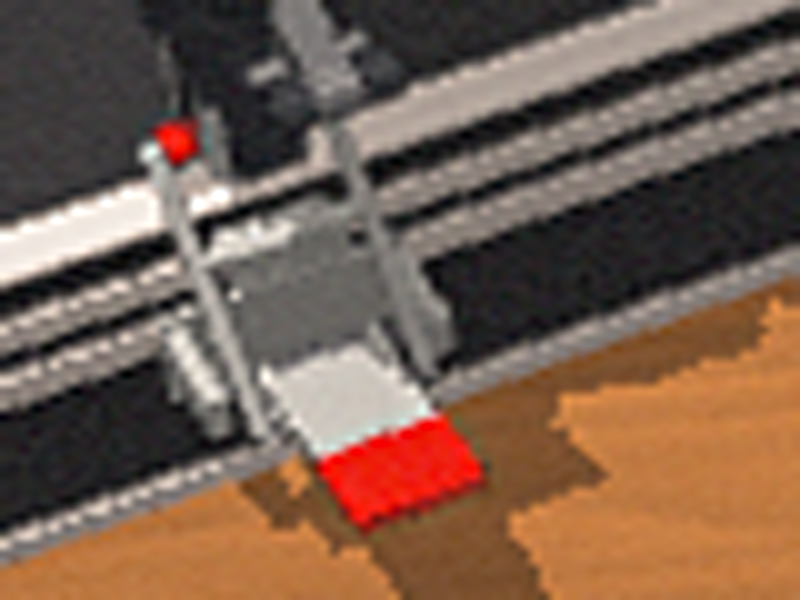

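The hook bar is seated: the lever is at about 1.2, with its pad at crop (400,470), and the push is 9 N. Now I'll release, rise, close the fingers and go over the pad.

Emit:
{"op": "carry_out", "data": {
  "rows": "0.025 0 0 0 0;0.025 0 0 0 0;0.025 0 0 -0.01 0;0.025 0 0 -0.02 0;0.025 0 0 -0.03 0;0.0 0 0.02 -0.01 0;0.0 0 0.03 0 0;0.0 0 0.025 0 0;0.0 0 0 0.03 0;0.0 0 0 0.03 0"
}}

```text
time_s: 12.45
eef_pos: [583.1, -48.5, 132.0]
tcp_rot: [[-0.319, 0.948, 0.001], [0.948, 0.319, -0.0], [-0.001, 0.001, -1.0]]
wrist_force: [-0.5, -0.2, -0.6]
grip_width: -0.0
finger_force: 0.0
```

```bash
python3 - <<'E'
from h import *
st();im=camera("scene")
cv2.imwrite("pics/j.png",cv2.resize(im[180:250,246:326,::-1],(800,600),interpolation=cv2.INTER_CUBIC))
hw=14
for q in np.arange(1.3,-.01,-.1):
    a=.611+q;r=40 if a<1.57 else 52
    pt=lambda r:np.array([20+r*np.sin(a)+4*np.cos(a),70-r*np.cos(a)+4*np.sin(a)])
    print(round(q,1),"tcp x",round(pt(40)[0]+hw,1),"z",round(pt(r)[1],1))
E
```

```text
t 12.45 case-frame TCP [6.66e+01 1.00e-01 1.32e+02] F case [-0.5 -0.  -0.6] w -0.0 ff 0.0
1.3 tcp x 70.4 z 91.1
1.2 tcp x 71.9 z 86.3
1.1 tcp x 73.0 z 81.2
1.0 tcp x 73.8 z 76.1
0.9 tcp x 74.2 z 71.6
0.8 tcp x 74.1 z 67.6
0.7 tcp x 73.7 z 63.6
0.6 tcp x 72.8 z 59.7
0.5 tcp x 71.6 z 55.8
0.4 tcp x 70.0 z 52.1
0.3 tcp x 68.1 z 48.6
0.2 tcp x 65.8 z 45.3
0.1 tcp x 63.1 z 42.3
-0.0 tcp x 60.2 z 39.5
```

View pics/j.png

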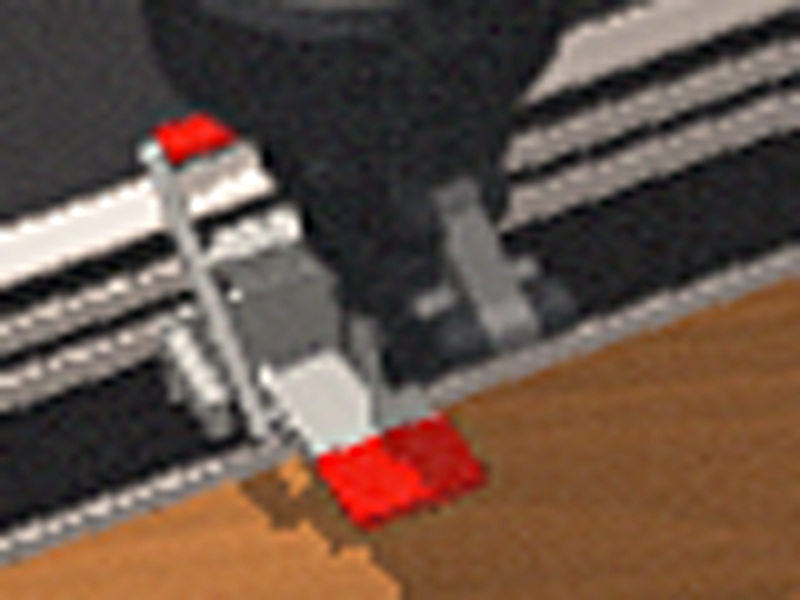

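The loop stayed hooked and the lever stayed put. I'll come down onto the pad.

Emit:
{"op": "carry_out", "data": {
  "rows": "0 0 0.003 0.02 0;0 0 0.003 0.016 0;0 0 0 0.005 0;0 0 0 0.003 0;0 0 0.001 0.003 0;0 0 0 0.003 0;0 0 0 0.002 0;0 0 0 0.002 0"
}}

```text
time_s: 13.5
eef_pos: [589.5, -46.2, 78.6]
tcp_rot: [[-0.318, 0.948, 0.001], [0.948, 0.318, 0.0], [-0.0, 0.001, -1.0]]
wrist_force: [0.1, 0.9, 3.6]
grip_width: -0.0
finger_force: 1.5
```

Emit:
{"op": "carry_out", "data": {
  "rows": "0 0 0 0.002 0;0 0 0 0.002 0;0 0 0 0.002 0;0 0 0 0.002 0;0 0 0 0.002 0;0 0 -0.0005 0.002 0;0 0 -0.0005 0.002 0;0 0 -0.0005 0.002 0"
}}

```text
time_s: 14.5
eef_pos: [588.0, -46.8, 62.1]
tcp_rot: [[-0.318, 0.948, 0.001], [0.948, 0.318, 0.0], [-0.0, 0.001, -1.0]]
wrist_force: [5.6, 1.4, 3.8]
grip_width: -0.4
finger_force: 2.7
```

```bash
python3 - <<'E'
from h import *
st();see(["handle_tip","hook_bar"],("scene",))
for q in(0,.3,.5,.6,.7,.8,.9,1.,1.2):print(q,proj("scene",w(P0,latch(q,2)[0])).round(1))
E
```

```text
t 14.5 case-frame TCP [71.8  0.2 62.1] F case [ 5.8 -0.5  3.8] w -0.4 ff 2.6604568219045177
scene handle_tip [284.4 243. ] 0.74
scene hook_bar [275.8 205.3] 0.65
0 [284.5 243.1]
0.3 [286.5 244.5]
0.5 [287.4 244.4]
0.6 [287.7 243.9]
0.7 [287.9 243.3]
0.8 [287.9 242.4]
0.9 [287.9 241.3]
1.0 [287.8 240. ]
1.2 [287.2 236.8]
```

Emit:
{"op": "carry_out", "data": {
  "rows": "0 0 0 0.002 0;0 0 0 0.002 0;0 0 -0.0005 0.002 0;0 0 -0.0005 0.002 0;0 0 -0.001 0.002 0;0 0 -0.001 0.002 0;0 0 -0.001 0.0015 0;0 0 -0.001 0.0015 0;0 0 0 0 0"
}}

```text
time_s: 15.78
eef_pos: [582.7, -48.4, 46.8]
tcp_rot: [[-0.318, 0.948, -0.0], [0.948, 0.318, -0.0], [0.0, -0.0, -1.0]]
wrist_force: [0.8, -0.8, 2.0]
grip_width: -0.1
finger_force: 1.2
```

Emit:
{"op": "carry_out", "data": {
  "rows": "0 0 -0.001 0.0015 0;0 0 -0.001 0.001 0;0 0 -0.001 0.001 0;0 0 -0.001 0.001 0;0 0 0 0 0"
}}

```text
time_s: 16.4
eef_pos: [579.0, -49.5, 42.4]
tcp_rot: [[-0.318, 0.948, -0.0], [0.948, 0.318, 0.0], [0.0, 0.0, -1.0]]
wrist_force: [3.5, 0.5, 0.1]
grip_width: -0.2
finger_force: 1.5
```

```bash
python3 - <<'E'
from h import *
st()
E
```

```text
t 16.4 case-frame TCP [62.4  0.5 42.4] F case [ 3.5 -0.6  0.1] w -0.2 ff 1.4779509746585973
```

Emit:
{"op": "carry_out", "data": {
  "rows": "0 0 -0.001 0.0005 0;0 0 -0.001 0.0005 0;0 0 0 0 0"
}}

```text
time_s: 16.77
eef_pos: [578.9, -49.5, 42.4]
tcp_rot: [[-0.319, 0.948, 0.003], [0.948, 0.319, 0.001], [0.0, 0.004, -1.0]]
wrist_force: [8.6, 4.2, 1.4]
grip_width: 0.4
finger_force: 0.8
```

Emit:
{"op": "carry_out", "data": {
  "rows": "0 0 -0.001 0.0005 0;0 0 -0.001 0.0005 0;0 0 0 0 0"
}}

```text
time_s: 17.15
eef_pos: [578.6, -49.7, 42.3]
tcp_rot: [[-0.319, 0.948, 0.007], [0.948, 0.319, 0.002], [-0.0, 0.007, -1.0]]
wrist_force: [12.0, 4.8, 3.2]
grip_width: -0.1
finger_force: 1.9
```

Emit:
{"op": "carry_out", "data": {
  "rows": "0 0 -0.001 0 0;0 0 -0.001 0 0;0 0 0 0 0"
}}

```text
time_s: 17.52
eef_pos: [578.6, -49.7, 42.5]
tcp_rot: [[-0.32, 0.948, 0.01], [0.948, 0.32, 0.003], [0.0, 0.011, -1.0]]
wrist_force: [18.3, 7.5, -0.1]
grip_width: 0.0
finger_force: 1.6
```

Force rises with no further travel, so it is either on its stop or blocked. I'll back off and look.

Emit:
{"op": "carry_out", "data": {
  "rows": "0 0 0.01 0 0;0 0 0.03 0 0;0 0 0.04 0 0;0 0 0 -0.04 0;0 0 0 -0.05 0;0 0 0 -0.05 0;0 0.05 0 -0.02 0;0 0.06 0 0 0;0 0.06 0 0 0;0 0.04 0 0 0"
}}

```text
time_s: 18.77
eef_pos: [580.0, 174.6, 199.7]
tcp_rot: [[-0.319, 0.948, -0.003], [0.948, 0.319, -0.001], [-0.0, -0.004, -1.0]]
wrist_force: [0.7, 0.4, -0.3]
grip_width: 0.2
finger_force: 0.0
```

```bash
python3 - <<'E'
from h import *
st();o=see(["handle_tip","hook_bar","grip_bar","keeper"],save="k")
for n in ["handle_tip","hook_bar","grip_bar","keeper"]:
    if ("scene",n) in o and ("top",n) in o:
        X,e=tri(o["scene",n],o["top",n]);print(n,(frame(P0)[0].T@(X-frame(P0)[1])).round(1),np.round(e,1))
for q in(0,.05,.1,.15,.2,.3):
    t=latch(q,2)[0];print(q,t.round(1),[proj(c,w(P0,t)).round(1).tolist() for c in("scene","top")])
a=cv2.imread("pics/k_scene.png")[190:260,246:326];b=cv2.imread("pics/k_top.png")[230:300,326:406]
cv2.imwrite("pics/k.png",np.hstack([cv2.resize(v,(400,350),interpolation=cv2.INTER_CUBIC) for v in(a,b)]))
E
```

```text
t 18.775 case-frame TCP [134.7 212.5 199.7] F case [ 0.8  0.1 -0.3] w 0.2 ff 0.0
scene handle_tip [285.2 244.6] 0.83
scene hook_bar [274.4 207.9] 0.64
scene grip_bar [267.1 194.8] 0.8
scene keeper [275.6 208.4] 0.75
top handle_tip [356.7 253. ] 0.76
top handle_tip [264.4 261.7] 0.35
top hook_bar [363.4 281.7] 0.57
top grip_bar [368.3 280.9] 0.49
top keeper [366.2 280.4] 0.76
handle_tip [64.4 -5.1 46.7] [1. 1.]
hook_bar [ 5.2  3.5 99.5] [0.4 0.4]
grip_bar [  2.9  -4.2 147.6] [3.4 3.4]
keeper [  7.5   1.2 102.3] [3.3 3.3]
0 [49.8  0.  27.4] [[284.5, 243.1], [355.4, 261.1]]
0.05 [51.9  0.  29. ] [[284.9, 243.5], [355.1, 260.1]]
0.1 [53.9  0.  30.6] [[285.2, 243.8], [354.9, 259.1]]
0.15 [55.9  0.  32.3] [[285.6, 244.0], [354.6, 258.2]]
0.2 [57.7  0.  34.2] [[285.9, 244.3], [354.4, 257.3]]
0.3 [61.1  0.  38.1] [[286.5, 244.5], [354.0, 255.6]]
```

View pics/k.png

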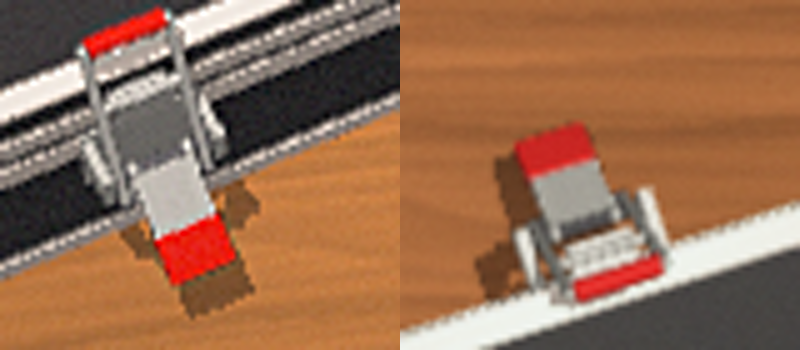

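```bash
python3 - <<'E'
from h import *
def mask(c,box):
    im=cv2.imread(f"pics/k_{c}.png").astype(int);x0,y0,x1,y1=box
    m=np.zeros(im.shape[:2],np.uint8);m[y0:y1,x0:x1]=((im[:,:,2]>110)&(im[:,:,1]<75)&(im[:,:,0]<75))[y0:y1,x0:x1];return m
M={"scene":mask("scene",(275,228,297,250)),"top":mask("top",(345,252,370,268))}
for c in M:y,x=np.nonzero(M[c]);print(c,len(x),x.mean().round(1),y.mean().round(1),x.min(),x.max(),y.min(),y.max())
for q in(0,.05,.1,.2,.3,.4,.5):
    a=.611+q;u=np.array([np.sin(a),0,-np.cos(a)]);n=np.array([np.cos(a),0,np.sin(a)]);o=[]
    for c in M:
        pts=np.array([proj(c,w(P0,np.array([20,y,70])+r*u+h*n)) for r in(30,52) for y in(-15,15) for h in(-4,4)],np.float32)
        m=np.zeros((1920,2560),np.uint8);cv2.fillConvexPoly(m,np.int32(cv2.convexHull(pts)*4+2),255)
        m=cv2.resize(m,(640,480),interpolation=cv2.INTER_AREA)>127;y,x=np.nonzero(m)
        o+=[len(x),x.mean().round(1),y.mean().round(1),y.min(),y.max(),"iou",round((m&(M[c]>0)).sum()/(m|(M[c]>0)).sum(),2)]
    print(q,*o)
E
```

```text
scene 149 285.0 240.0 276 296 230 249
top 121 356.2 259.4 348 364 254 265
0 168 282.9 238.7 231 246 iou 0.59 145 356.8 264.0 258 270 iou 0.28
0.05 168 283.3 238.9 232 246 iou 0.66 154 356.6 263.1 257 269 iou 0.37
0.1 170 283.6 239.1 232 247 iou 0.72 158 356.2 262.4 256 269 iou 0.47
0.2 171 284.1 239.4 232 247 iou 0.77 165 356.0 260.8 254 268 iou 0.67
0.3 168 284.5 239.8 232 247 iou 0.8 172 355.7 259.5 253 266 iou 0.66
0.4 169 284.9 239.8 232 247 iou 0.8 180 355.3 258.2 251 265 iou 0.64
0.5 167 285.3 239.5 232 247 iou 0.79 183 355.2 257.3 250 265 iou 0.6
```

The lever is at about 0.3: the pad in top matches the 0.3 model, and the loop is still hooked. It stopped short, probably because the wide knuckle side of the gripper fouled the latch. I'll turn the gripper 90° so it is narrower towards the case and press again.

Emit:
{"op": "carry_out", "data": {
  "rows": "0 0 0 0 -10;0 0 0 0 -10;0 0 0 0 -10;0 0 0 0 -10;0 0 0 0 -10;0 0 0 0 -10;0 0 0 0 -10;0 0 0 0 -10;0 0 0 0 -10;0 0 0 0 0"
}}

```text
time_s: 20.52
eef_pos: [582.5, 172.3, 200.6]
tcp_rot: [[-0.949, -0.315, -0.0], [-0.315, 0.949, -0.0], [0.0, -0.0, -1.0]]
wrist_force: [-0.0, -0.1, 0.6]
grip_width: 0.0
finger_force: 0.0
```

Emit:
{"op": "carry_out", "data": {
  "rows": "0 0.014 -0.053 0 0;0 0.014 -0.053 0 0;0 0.014 -0.053 0 0;0 0.013 -0.053 0 0;0 0 0 0.04 0;0 0 0 0.04 0;0 0 0 0.04 0;0 0 0 0.02 0;0 0 0 0.01 0;0 0 0 0 0"
}}

```text
time_s: 21.78
eef_pos: [597.5, -45.6, 50.4]
tcp_rot: [[-0.949, -0.317, -0.001], [-0.317, 0.949, 0.0], [0.001, 0.0, -1.0]]
wrist_force: [0.2, 0.5, 0.7]
grip_width: 0.0
finger_force: 0.0
```

```bash
python3 - <<'E'
from h import *
s,R,t=st();print(np.array(s["tcp_rot"]).round(3))
E
```

```text
t 21.775 case-frame TCP [81.2 -1.8 50.4] F case [0.3 0.4 0.7] w 0.0 ff 0.0
[[-0.949 -0.317 -0.001]
 [-0.317  0.949  0.   ]
 [ 0.001  0.    -1.   ]]
```

Emit:
{"op": "carry_out", "data": {
  "rows": "0 0.005 0.002 0.001 0;0 0.005 0 0.001 0;0 0.003 0 0 0;0 0.002 0 0.001 0;0 0.001 0 0.001 0;0 0 0 0 0"
}}

```text
time_s: 22.52
eef_pos: [581.8, -48.7, 46.5]
tcp_rot: [[-0.948, -0.318, -0.0], [-0.318, 0.948, 0.0], [0.0, 0.0, -1.0]]
wrist_force: [1.1, 0.2, 0.1]
grip_width: -0.1
finger_force: 0.0
```

Emit:
{"op": "carry_out", "data": {
  "rows": "0 0.001 0 0.0015 0;0 0.001 0 0.0015 0;0 0.001 0 0.001 0;0 0 0 0 0"
}}

```text
time_s: 23.02
eef_pos: [579.3, -49.5, 42.7]
tcp_rot: [[-0.948, -0.318, 0.001], [-0.318, 0.948, 0.0], [-0.001, 0.0, -1.0]]
wrist_force: [0.8, 0.1, 1.2]
grip_width: -0.0
finger_force: 0.6
```

```bash
python3 - <<'E'
from h import *
s,R,t=st();print(R.T@np.array(s["ft_torque"]))
E
```

```text
t 23.025 case-frame TCP [62.7  0.3 42.7] F case [ 0.8 -0.1  1.2] w -0.0 ff 0.6499911553692073
[ 0.05421938 -0.37910941 -0.01032656]
```

Contact is light (1.4 N). I'll carry on along the arc.

Emit:
{"op": "carry_out", "data": {
  "rows": "0 0.001 0 0.001 0;0 0.001 0 0.001 0;0 0.001 0 0.001 0;0 0 0 0 0"
}}

```text
time_s: 23.52
eef_pos: [575.9, -50.7, 39.4]
tcp_rot: [[-0.948, -0.318, -0.001], [-0.318, 0.948, -0.0], [0.001, -0.0, -1.0]]
wrist_force: [1.3, 0.8, 0.9]
grip_width: 0.1
finger_force: 0.7
```

Emit:
{"op": "carry_out", "data": {
  "rows": "0 0.001 0 0.001 0;0 0.001 0 0.001 0;0 0 0 0 0"
}}

```text
time_s: 23.9
eef_pos: [573.8, -51.4, 37.4]
tcp_rot: [[-0.948, -0.318, -0.001], [-0.318, 0.948, -0.0], [0.001, 0.0, -1.0]]
wrist_force: [0.2, -0.8, -0.8]
grip_width: 0.5
finger_force: 0.3
```

```bash
python3 - <<'E'
from h import *
s,R,t=st();print(R.T@np.array(s["ft_torque"]))
E
```

```text
t 23.9 case-frame TCP [56.9  0.3 37.4] F case [-0.1 -0.8 -0.8] w 0.5 ff 0.2622595854336396
[ 0.0195241  -0.14439476 -0.03173233]
```

Emit:
{"op": "carry_out", "data": {
  "rows": "0 0.001 0 0 0;0 0.001 0 0 0;0 0 0 0 0"
}}

```text
time_s: 24.28
eef_pos: [572.4, -51.8, 37.7]
tcp_rot: [[-0.948, -0.318, 0.0], [-0.318, 0.948, 0.0], [-0.0, 0.0, -1.0]]
wrist_force: [1.1, -0.1, 0.3]
grip_width: -0.1
finger_force: 0.7
```

Emit:
{"op": "carry_out", "data": {
  "rows": "0 0.001 0 0.0005 0;0 0.001 0 0.0005 0;0 0 0 0 0"
}}

```text
time_s: 24.65
eef_pos: [572.3, -51.9, 37.6]
tcp_rot: [[-0.948, -0.319, 0.004], [-0.319, 0.948, 0.001], [-0.004, -0.0, -1.0]]
wrist_force: [4.8, 4.0, 1.5]
grip_width: 0.1
finger_force: 3.1
```

Emit:
{"op": "carry_out", "data": {
  "rows": "0 0.001 0 0.0005 0;0 0.001 0 0.0005 0;0 0 0 0 0"
}}

```text
time_s: 25.02
eef_pos: [572.2, -52.0, 37.6]
tcp_rot: [[-0.948, -0.319, 0.008], [-0.319, 0.948, 0.002], [-0.008, -0.0, -1.0]]
wrist_force: [9.0, 5.1, 3.9]
grip_width: 0.1
finger_force: 5.2
```

Emit:
{"op": "carry_out", "data": {
  "rows": "0 0.001 0 0.0005 0;0 0.001 0 0.0005 0;0 0 0 0 0;0 0 0 0 0"
}}

```text
time_s: 25.52
eef_pos: [572.1, -52.1, 37.5]
tcp_rot: [[-0.948, -0.319, 0.011], [-0.319, 0.948, 0.004], [-0.012, -0.0, -1.0]]
wrist_force: [11.2, 7.3, 5.3]
grip_width: -0.0
finger_force: 7.3
```

Emit:
{"op": "carry_out", "data": {
  "rows": "0 -0.005 0 -0.001 0;0 -0.02 0 0 0;0 -0.04 0 0 0;0 0 0 -0.04 0;0 0 0 -0.05 0;0 0 0 -0.05 0;0 0 0.05 -0.02 0;0 0 0.06 0 0;0 0 0.06 0 0;0 0 0.04 0 0"
}}

```text
time_s: 26.78
eef_pos: [559.7, 167.6, 195.2]
tcp_rot: [[-0.948, -0.319, -0.002], [-0.319, 0.948, -0.001], [0.002, -0.0, -1.0]]
wrist_force: [0.1, -0.6, -0.3]
grip_width: -0.2
finger_force: 0.0
```

```bash
python3 - <<'E'
from h import *
st();o=see(["handle_tip","hook_bar","keeper"],save="l")
def mask(c,box):
    im=cv2.imread(f"pics/l_{c}.png").astype(int);x0,y0,x1,y1=box
    m=np.zeros(im.shape[:2],np.uint8);m[y0:y1,x0:x1]=((im[:,:,2]>110)&(im[:,:,1]<75)&(im[:,:,0]<75))[y0:y1,x0:x1];return m
M={"scene":mask("scene",(275,226,297,250)),"top":mask("top",(345,252,370,274))}
for c in M:y,x=np.nonzero(M[c]);print(c,len(x),x.mean().round(1),y.mean().round(1),x.min(),x.max(),y.min(),y.max())
a=cv2.imread("pics/l_scene.png")[190:260,246:326];b=cv2.imread("pics/l_top.png")[230:300,326:406]
cv2.imwrite("pics/l.png",np.hstack([cv2.resize(v,(400,350),interpolation=cv2.INTER_CUBIC) for v in(a,b)]))
E
```

```text
t 26.775 case-frame TCP [113.2 212.4 195.2] F case [-0.1 -0.6 -0.3] w -0.2 ff 0.0
scene handle_tip [286.4 242.3] 0.95
scene hook_bar [274.3 207.8] 0.57
scene keeper [273.9 206.7] 0.74
scene keeper [282.7 241.7] 0.43
top handle_tip [357.1 257.1] 0.6
top hook_bar [364.6 282.6] 0.77
top keeper [365.7 281.6] 0.81
scene 142 284.1 239.2 276 295 226 249
top 96 357.0 262.8 348 365 258 269
```

```bash
python3 - <<'E'
from h import *
def red(c,f,box):
    im=cv2.imread(f"pics/{f}_{c}.png").astype(float);x0,y0,x1,y1=box;d=im[:,:,2]-1.6*np.maximum(im[:,:,1],im[:,:,0])
    m=np.zeros(im.shape[:2],np.uint8);m[y0:y1,x0:x1]=(d>20)[y0:y1,x0:x1]
    n,l,s,_=cv2.connectedComponentsWithStats(m);return (l==1+s[1:,4].argmax())
def model(c,q):
    a=.611+q;u=np.array([np.sin(a),0,-np.cos(a)]);n=np.array([np.cos(a),0,np.sin(a)])
    pts=np.array([proj(c,w(P0,np.array([20,y,70])+r*u+h*n)) for r in(30,52) for y in(-15,15) for h in(-4,4)],np.float32)
    m=np.zeros((1920,2560),np.uint8);cv2.fillConvexPoly(m,np.int32(cv2.convexHull(pts)*4+2),255)
    return cv2.resize(m,(640,480),interpolation=cv2.INTER_AREA)/255.
box={"scene":(272,224,298,250),"top":(345,244,370,276)}
for f in("a","k","l"):
    for c in box:
        m=red(c,f,box[c]).astype(float);y,x=np.nonzero(m);print(f,c,int(m.sum()),x.mean().round(1),y.mean().round(1),y.min(),y.max())
        if f!="a":
            print([(q,round(float(np.minimum(m,k).sum()/np.maximum(m,k).sum()),2)) for q in(-.2,-.1,0,.05,.1,.15,.2,.3,.4,.5) for k in[model(c,q)]])
# case/keeper drift check: hook bar/grip bar in top
    m=red("top",f,(345,240,385,295)) if f=="a" else red("top",f,(355,276,385,295));y,x=np.nonzero(m);print(f,"grip bar top",x.mean().round(1),y.mean().round(1))
for q in(0,.1,.3):
    r=least_squares(lambda v:latch(q,v[0])[2][[0]]-8,[q+.1]);L=latch(q,r.x[0]);print(q,"hook",L[2].round(1),"grip",L[3].round(1),proj("top",w(P0,L[3])).round(1))
E
```

```text
a scene 105 283.7 228.0 224 233
a top 140 358.7 252.9 247 259
a grip bar top 358.7 252.9
k scene 146 284.7 239.4 232 246
[(-0.2, 0.42), (-0.1, 0.53), (0, 0.65), (0.05, 0.72), (0.1, 0.77), (0.15, 0.81), (0.2, 0.83), (0.3, 0.86), (0.4, 0.86), (0.5, 0.84)]
k top 131 356.3 259.5 254 266
[(-0.2, 0.02), (-0.1, 0.15), (0, 0.31), (0.05, 0.41), (0.1, 0.5), (0.15, 0.61), (0.2, 0.7), (0.3, 0.71), (0.4, 0.68), (0.5, 0.59)]
k grip bar top 369.2 285.2
l scene 137 283.5 238.7 232 245
[(-0.2, 0.57), (-0.1, 0.72), (0, 0.8), (0.05, 0.8), (0.1, 0.81), (0.15, 0.81), (0.2, 0.77), (0.3, 0.71), (0.4, 0.67), (0.5, 0.64)]
l top 103 357.0 262.8 258 268
[(-0.2, 0.22), (-0.1, 0.44), (0, 0.65), (0.05, 0.64), (0.1, 0.62), (0.15, 0.61), (0.2, 0.57), (0.3, 0.42), (0.4, 0.31), (0.5, 0.22)]
l grip bar top 368.8 284.2
0 hook [  8.    0.  102.9] grip [ -1.5   0.  131.4] [367.9 284.2]
0.1 hook [  8.    0.  102.9] grip [ -2.2   0.  131.1] [368.1 284.6]
0.3 hook [  8.    0.  103.1] grip [ -3.7   0.  130.7] [368.3 285.3]
```

```bash
python3 -c "
from cell import *
print(hand_in())"
```

```text
the job is handed in; nothing more can be done
None
```

The latch looks fastened and I handed the job in at about 27 s: the loop is hooked over the keeper, and the lever was pressed to about 14 N with no further travel; the final pictures, measured but not viewed, put it within about 0.1 rad of home. An earlier press was blocked at about 20 N short of home for a reason I did not establish, and turning the gripper 90° got past it.

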